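# Unlatch and open the specimen lockbox by its pop-out T-handle

### The job

Open the grey specimen lockbox: push the round release button so that the T-handle pops out, turn the handle clockwise as far as it goes to unlatch the lid, then raise the lid to its stop and let go, leaving it standing fully open with the handle still out and turned. Do not fling the lid, and do not disturb the specimen pot and the timer standing in front of it.

Things in the scene. Friction and masses are not known exactly. Their poses are not given: they have to be found in the camera images.
- lockbox: grey sheet-steel box with sloping lid, 180 deep x 220 wide, 56 high in front, 182 at the rear; fixed. Origin: centre of its underside. x points from its low front (robot's side) to its high rear, y to its left, z up. The lid slopes 35 degrees down to the front: shut, its outward normal is (-0.574, 0, 0.819) and 'up the slope' is (0.819, 0, 0.574) in these axes.
- lid_hinge (a point): middle of the lid's hinge line, along the top of the rear wall: at (0.090, 0, 0.182) m in the box's axes; the line runs along the box's y. The point's axes turn with the lid: x up the slope, y along the hinge, z out of the lid. It lies in the plane of the lid's inner face (sheet 2.5 mm).
- lid_front (a point): middle of the lid's lower front edge, 224 mm down the slope from the hinge line; from it hangs a 12 mm turned-down rim. Axes as lid_hinge.
- housing_top (a point): centre of the flat top of the dark latch housing on the lid, 50 mm (up the slope) x 122 mm (across), 14 mm high over the lid's outer face. The T-handle lies in a pocket in it, the button at its right-hand end. 162 mm down the slope from the hinge line, 16.5 mm out from it. Axes as lid_hinge.
- button_top (a point): centre of the top of the release button, round, steel, 18 mm diameter, at the housing's right-hand end (robot's right), 41 mm right of the housing's centre. It stands 7 mm over the housing and travels 5 mm straight into the lid against a spring (1.3 N at first, 4.8 N fully in); the catch lets go about 3 mm in. Axes as lid_hinge.
- handle_bar (a point): centre of the steel T-bar, 66 long, 14 wide, 12 thick, on a 13 mm stem normal to the lid, 18 mm left of the housing's centre (59 mm from the button). Latched it is flush in its pocket, 4 mm of gap round it, not to be gripped, and points along the hinge line. Popped out, its underside stands 8 mm and its top 20 mm over the housing. Axes: z out of the lid, y along the bar.
- release_button (a joint): how far the button is pressed in, m: 0 free, 0.005 fully in; springs back.
- handle_pop (a joint): how far the T-handle stands out of its home, m: 0 latched, 0.020 popped out by its own spring (3 to 6 N outward). Pushed home in line with the pocket it latches again.
- handle_turn (a joint): angle of the T-handle, rad: 0 latched, grows clockwise seen from outside the lid, stop at 1.50 (nearly a quarter turn: the bar then points up and down the slope). Turns only when popped out, takes about 0.05 N m and stays where it is left. Below about 0.8 rad the cam behind it still hooks under a keeper inside the box front and holds the lid shut.
- lid (a joint): opening angle of the lid, rad: 0 shut, stop at 1.15; the front edge goes up. Stiff friction hinges with a light lifting spring hold it wherever it is left; raising it by the handle takes 5 to 9 N.
- pot_1: white specimen pot with screw lid, 49 mm diameter, 65 high, standing in front of the box to the right. Origin: centre of its underside.
- timer: white bench timer with a display, 32 x 66 x 67 mm, standing in front of the box. Origin: centre of its underside.

How it is judged:
By the outcome, as a careful person would: the job done as asked, in the order asked, and still so for the second after the job is handed in, with the robot touching nothing.
It also fails if it takes over 43 s, if anything falls off the work surface, if the arm or the gripper's body presses on something with over 40 N, if the wrist force passes 120 N, or if a joint passes its speed limit or range.

### The arm

A 6-joint arm with a two-finger parallel gripper is mounted at the origin on a cart in front of the work surface, level with it; the furniture and walls round the work are solid. World frame = base frame: x ahead of the robot, y to its left, z up, the work surface at z = 0. Lengths are in m, angles in rad, forces in N, time in s.
With the tool pointing down it reaches from about 0.3 to 0.875 m from the base axis. Payload 6.4 kg.
Tool frame: the origin (TCP) lies midway between the tips of the shut fingers; the grasp point (between the pads) lies 19 mm behind it; z points along the fingers, y is the line along which they close (so a half turn about z gives the same grasp; the last joint's range is limited). The gripper opens to 85 mm and grips with 20 to 120 N. Pads are 22 mm wide; open, the fingers measure 114 mm over their backs; the gripper's body (76 mm by 85 mm) begins 54 mm behind the grasp point. The pads swing forward as they close: fully open they stand 13 mm farther back than shut.
Start: joints at [1.031, 0.181, 1.607, -0, 1.354, -0.206], TCP at [0.188, 0.543, 0.231] pointing down, gripper open.
Joint ranges: [-2.99, 2.99], [-0.89, 2.07], [0.3, 2.58], [-1.14, 4.28], [0, 2.63], [-3.12, 3.12]. Speed limits (rad/s): [2.57, 2.57, 3.01, 3.14, 3.14, 3.14].

### API

Orientations are given as a unit quaternion [w, x, y, z].
In Python, from bench import ctrl gives the robot as it stands.
- The arm moves only by the tool send_rows, never from a script. Its argument "motion" is a list of rows, each a list of 7 numbers: the turn, a rotation vector about the tool's x, y, z in degrees, then the shift along the tool's x, y, z in mm, then the closure, from -1 (fully open) to 1 (shut). In form: [[rx, ry, rz, tx, ty, tz, grip], ...]. A call has exactly 10 rows; each row shifts and turns the commanded pose from where the row before left it, along the tool's axes as they then stand; what a row does not reach is not made up. A row lasts 1/10 s, in which the tool goes at most 50 mm and 8.59 degrees, less where a joint would pass 70% of its speed; a pose out of reach is approached as far as the arm can. A call is refused whole if a number of a shift passes 50 or a number of a turn 8.59, either way. A call with a gripper value outside its range is refused whole. The fingers move at their own pace and stop on an object; the grip force is fixed at half the most. Time passes only in rows, so rows that do not move let the fingers close, or fill a call up. It gives the time, the measured TCP pose, the force, the opening and the grip force at its end, in the units of the state.
- ctrl.get_obs(): the state, without advancing time (a new reading comes with each control period).
- ctrl.camera(name): name is "scene" or "top"; returns a dict with "color" (400x640x3 uint8, red, green, blue), "z_map" (400x640 float32, m along the optical axis (not along the pixel's ray), 0 where there is no reading), "mtx" (3x3 intrinsics, pixels), "extrinsics" (4x4, takes a point from camera to world coordinates). Camera axes: x right, y down, z forward; pixel columns grow to the right and rows downward; lengths in m; the calibration is good to about 2 mm. A picture is of the moment at which its call begins.
- ctrl.hand_in(): hands the job in; it is judged then, once.
The state is a dict: "time_s": time; "q": joint angles; "dq": joint speeds; "joint_efforts": joint torques, N m; "eef_pos": TCP position; "eef_rot": TCP orientation; "wrist_force": force on the tool from outside, world axes, zero at the start; "torque": the same for the moment, N m; "opening": opening from 0.0 (shut) to 1.0 (fully open); "grasp_force": force on a finger pad.
Only numpy, scipy, OpenCV 4.12 (cv2) and the standard library are available. Lean on these libraries where they do the work, as an engineer would, in place of code of your own. Each camera call takes 0.05 s, during which the arm holds its last target. There are 200 camera calls.

## Working session

There is one attempt and no reset: what is moved stays moved. The work goes in short steps, Python scripts to look and compute and a tool call to move; the robot and the scene stay as the last step left them, time stands still between calls to the robot, and variables do not carry over. Pictures are saved under pics/ and viewed, at most 10 in all, crops included, and the job is handed in when it is done.

Besides the shell and the picture viewer there is one more tool, called after "Call:" as name(argument=value, ...), one argument or row to a line, values as JSON. send_rows: Moves the arm, as the interface text tells. Its arguments: {"type":"object","properties":{"motion":{"type":"array","items":{"type":"array","items":{"type":"number"}}}},"required":["motion"]}

```bash
mkdir -p pics; ls; python3 - <<'E'
from bench import ctrl
import cv2,numpy as np
for n in ("scene","top"):
    c=ctrl.camera(n); cv2.imwrite(f"pics/{n}0.png",c["color"][:,:,::-1]); np.savez(f"{n}0.npz",**c)
    print(n,c["mtx"].round(1).tolist(),c["extrinsics"].round(3).tolist())
o=ctrl.get_obs();print(o["time_s"],o["eef_pos"],o["eef_rot"],o["opening"])
E
```

```text
pics
scene [[412.0, 0.0, 321.2], [0.0, 412.0, 200.7], [0.0, 0.0, 1.0]] [[-0.88, -0.232, 0.414, 0.161], [-0.474, 0.459, -0.751, 0.426], [-0.015, -0.858, -0.514, 0.556], [0.0, 0.0, 0.0, 1.0]]
top [[391.3, 0.0, 323.4], [0.0, 391.3, 199.0], [0.0, 0.0, 1.0]] [[0.053, -0.972, 0.23, 0.3], [-0.999, -0.053, 0.008, -0.227], [0.004, -0.23, -0.973, 0.962], [0.0, 0.0, 0.0, 1.0]]
0.1 [0.18810552 0.54284624 0.23046581] [-2.80691115e-04  1.66104575e-01  9.86107830e-01 -7.33844214e-04] 1.0018852249304928
```

View pics/scene0.png

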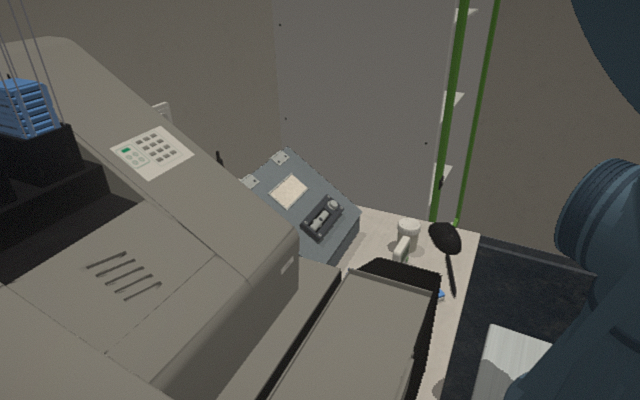

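View pics/top0.png

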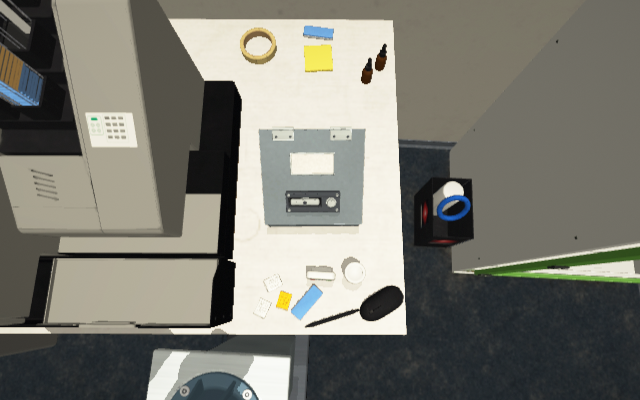

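The scene view shows the box (about 300,200), with the pot at (408,230) and the timer at (402,250). In the top view the housing is at (312,202), the button at (331,202), the bar at (305,202), the timer at (320,274) and the pot at (354,271). A tall machine stands to the left.

```bash
cat > h.py <<'E'
import numpy as np,cv2
def cloud(c):
    z=c["z_map"];v,u=np.mgrid[:z.shape[0],:z.shape[1]]
    K=c["mtx"];p=np.stack([(u-K[0,2])/K[0,0]*z,(v-K[1,2])/K[1,1]*z,z],-1)
    w=p@c["extrinsics"][:3,:3].T+c["extrinsics"][:3,3]; w[z==0]=np.nan
    return w
def proj(c,P):
    E=np.linalg.inv(c["extrinsics"]);p=np.atleast_2d(P)@E[:3,:3].T+E[:3,3];p=p@c["mtx"].T
    return p[:,:2]/p[:,2:]
E
python3 - <<'E'
from h import *
t=dict(np.load("top0.npz"));s=dict(np.load("scene0.npz"))
w=cloud(t);ws=cloud(s)
np.set_printoptions(precision=3,suppress=True,linewidth=200)
for n,u,v in [("hous",312,194),("bar",305,202),("button",331,202),("timer",320,272),("pot",354,267),("lidFL",266,222),("lidFR",360,222),("table",300,250),("hingeL",262,131),("hingeR",363,131),("keypad",110,130),("lowL",130,290),("lowL2",150,240),("blk",215,240),("wall",520,150),("cube",440,220),("goggle",380,302)]:
    print(n,w[v,u])
for n,u,v in [("button",334,203),("bar",320,220),("pot",408,224)]: print("S",n,ws[v,u])
# heights grid from both clouds
W=np.concatenate([w.reshape(-1,3),ws.reshape(-1,3)]);W=W[~np.isnan(W[:,0])]
xs=np.arange(-.2,1.0,.06);ys=np.arange(.8,-.6,-.06)
print("y   "," ".join("%4d"%(y*100) for y in ys))
for x in xs[::-1]:
    r=[]
    for y in ys:
        m=(abs(W[:,0]-x)<.03)&(abs(W[:,1]-y)<.03); r.append("%4d"%(W[m,2].max()*100) if m.any() else "   .")
    print("%4d"%(x*100)," ".join(r))
# lid plane fit
m=np.zeros(w.shape[:2],bool);m[135:220,268:358]=1;m[150:216,284:344]=0
P=w[m];P=P[~np.isnan(P[:,0])];c=P.mean(0);n=np.linalg.svd(P-c)[2][2];n*=np.sign(n[2]);print("plane",c,n,abs((P-c)@n).max())
im=cv2.resize(t["color"][120:290,240:380,::-1],None,fx=5,fy=5,interpolation=cv2.INTER_CUBIC)[:600*2];cv2.imwrite("pics/crop1.png",cv2.resize(t["color"][125:235,250:375,::-1],None,fx=5,fy=5,interpolation=cv2.INTER_CUBIC))
E
```

```text
hous [ 0.511 -0.194  0.113]
bar [ 0.494 -0.179  0.102]
button [ 0.497 -0.237  0.106]
timer [ 0.343 -0.221  0.069]
pot [ 0.358 -0.297  0.064]
lidFL [ 0.452 -0.088  0.056]
lidFR [ 0.463 -0.308  0.058]
table [ 0.396 -0.168  0.001]
hingeL [ 0.627 -0.081  0.181]
hingeR [ 0.638 -0.297  0.183]
keypad [0.539 0.134 0.363]
lowL [0.283 0.16  0.148]
lowL2 [0.385 0.133 0.153]
blk [ 0.392 -0.001  0.154]
wall [ 0.771 -0.832 -0.209]
cube [ 0.672 -0.786 -0.922]
goggle [ 0.284 -0.362  0.035]
S button [ 0.495 -0.235  0.106]
S bar [ 0.495 -0.173  0.1  ]
S pot [ 0.348 -0.29   0.065]
y      80   74   68   61   55   49   43   37   31   25   19   13    7    1   -4  -10  -16  -22  -28  -34  -40  -46  -52  -58
  94    .    .    .    .    .    .    .    .    .    .    0    0    0    2    2    0    1    1    0   10    0    .    .  -91
  88    .    .    .    .    .    .    .    .    .    .    .    0    0    2    2    0    1    1    9   10    0    .    .  -91
  82    .    .    .    .    .    .    .    .    .    .    .    0    9    9    0    0    0    0    0    0    0    .    .  -91
  76    .    .    .    .    .  
[... 1465 characters left out ...]
-90
   3  -91  -91  -91  -91  -91  -91  -91  -91  -91  -91  -91    0   27   37   37    1    0  -91  -91  -91  -91  -91  -91  -91
  -2  -91  -91  -91  -91  -91  -91    .    .    .    .    .    .    .    .    .  -63  -81  -91  -91  -91  -91  -91  -91  -91
  -8  -91  -91  -91  -91  -91  -91    .    .    .    .    .    .    .    .    .  -62  -81  -91  -91  -91  -91  -91  -91  -91
 -14  -91  -91  -91  -91  -91  -91    .    .    .    .    .    .    .    .    .  -81  -81  -91  -91  -91  -91  -91  -91  -91
 -20  -91  -91  -91  -91  -91  -91    .    .    .    .    .    .    .    .    .    .    .    .    .    .    .    .    .    .
plane [ 0.558 -0.19   0.129] [-0.574 -0.035  0.818] 0.00587135343222749
```

View pics/crop1.png

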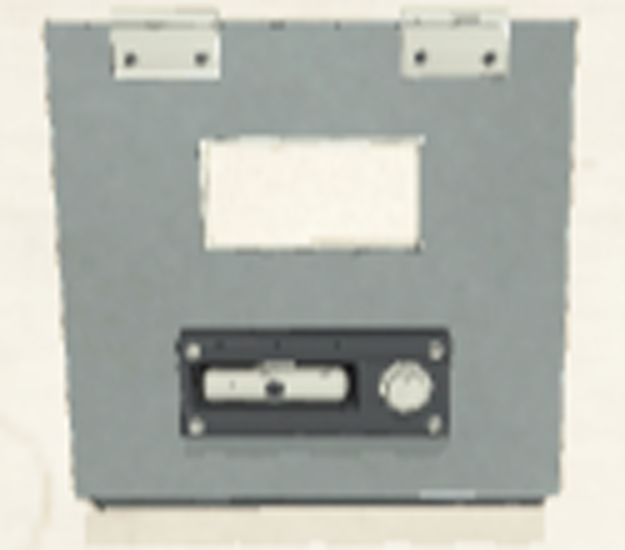

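```bash
python3 - <<'E'
from h import *
s=dict(np.load("scene0.npz"))
cv2.imwrite("pics/crop2.png",cv2.resize(s["color"][140:270,225:365,::-1],None,fx=4.5,fy=4.5,interpolation=cv2.INTER_CUBIC))
E
```

```text
(no output)
```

View pics/crop2.png

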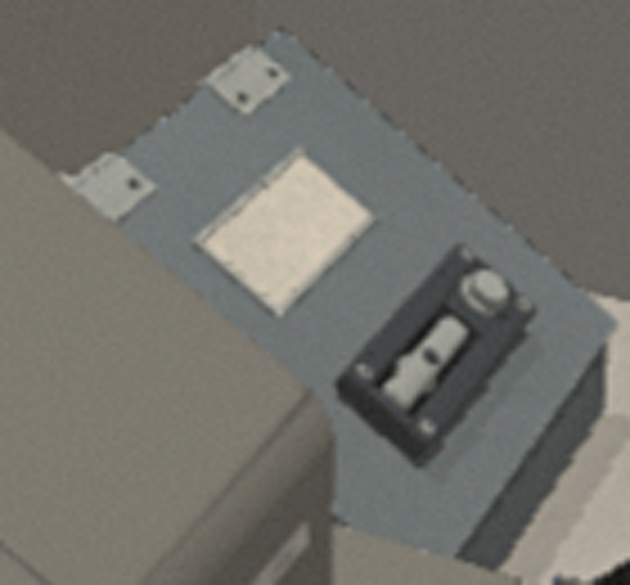

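In the crop, the scene pixel positions are button (333.4,203.8), bar (320.6,219.1), lid rear-right corner (286.8,146.7) and front-right corner (361.2,212.4). I'll triangulate these with the top view and fit the box pose.

```bash
cat >> h.py <<'E'
from scipy.spatial.transform import Rotation as R
from scipy.optimize import least_squares
def lidpt(pose,s,y,n,th=0):   # pose x,y,z,yaw ; s up-slope from hinge, y, n out ; th opening
    a=np.radians(35)-th
    p=np.array([.09+s*np.cos(a)-n*np.sin(a),y,.182+s*np.sin(a)+n*np.cos(a)])
    return R.from_euler("z",pose[3]).apply(p)+np.array(pose[:3])
def lidrot(pose,th=0,turn=0):
    # tool z=-n; tool y=+up slope, turned clockwise by turn
    a=np.radians(35)-th
    u=np.array([np.cos(a),0,np.sin(a)]);n=np.array([-np.sin(a),0,np.cos(a)])
    M=np.stack([np.cross(u,-n),u,-n],1)
    return R.from_euler("z",pose[3])*R.from_matrix(M)*R.from_euler("z",turn)
def delta(p0,r0,p1,r1):
    return np.degrees((r0.inv()*r1).as_rotvec()), r0.inv().apply(p1-p0)*1000
def now(o): return np.array(o["eef_pos"]),R.from_quat(np.array(o["eef_rot"])[[1,2,3,0]])
E
python3 - <<'E'
from h import *
np.set_printoptions(precision=4,suppress=True,linewidth=160)
t=dict(np.load("top0.npz"));s=dict(np.load("scene0.npz"))
def tri(a,b):
    P=[c["mtx"]@np.linalg.inv(c["extrinsics"])[:3] for c in (t,s)]
    X=cv2.triangulatePoints(P[0],P[1],np.float64(a).reshape(2,1),np.float64(b).reshape(2,1));return X[:3,0]/X[3,0]
print("button",tri((331.2,202.2),(333.4,203.8)),"bar",tri((305.2,201.8),(320.6,219.1)))
cr=lambda u,v:(250+u/5,125+v/5)
obs=[(t,cr(406,386),(-.162,-.041,.0235)),(t,cr(276,384),(-.162,.018,.0165)),(t,cr(78,495),(-.224,.11,.0025)),(t,cr(562,495),(-.224,-.11,.0025)),(t,cr(181,328),(-.137,.061,.0165)),(t,cr(448,328),(-.137,-.061,.0165)),
(s,(333.4,203.8),(-.162,-.041,.0235)),(s,(320.6,219.1),(-.162,.018,.0165)),(s,(361.2,212.4),(-.224,-.11,.0025)),(s,(286.8,146.7),(0,-.11,.0025))]
f=lambda p:np.concatenate([(proj(c,lidpt(p,*q))-np.array(px)).ravel() for c,px,q in obs])
r=least_squares(f,[.545,-.2,0,.05],loss="soft_l1");p=r.x;print("pose",p,"deg",np.degrees(p[3]));print(f(p).reshape(-1,2).round(1).tolist())
g=least_squares(lambda q:f([q[0],q[1],0,q[2]]),[.545,-.2,.05],loss="soft_l1").x;print("z=0",g)
p=[g[0],g[1],0,g[2]]
print("button",lidpt(p,-.162,-.041,.0235),"bartop",lidpt(p,-.162,.018,.0165))
np.save("pose.npy",p)
from bench import ctrl
o=ctrl.get_obs();q0,r0=now(o)
tgt=lidpt(p,-.162,-.041,.0235+.05);print("above btn",tgt,delta(q0,r0,tgt,lidrot(p)))
print(lidrot(p).as_matrix())
E
```

```text
button [ 0.4973 -0.2375  0.1021] bar [ 0.4961 -0.1786  0.0984]
pose [ 0.5501 -0.193  -0.0046  0.0627] deg 3.593195899671784
[[-0.0, 0.1], [-0.1, -0.5], [1.2, -0.2], [-2.3, -1.0], [-0.6, 0.6], [0.4, 0.1], [0.4, -0.6], [-0.3, 0.2], [0.2, -0.3], [0.4, 0.5]]
z=0 [ 0.549  -0.192   0.0648]
button [ 0.4956 -0.2365  0.1083] bartop [ 0.4957 -0.1774  0.1026]
above btn [ 0.4669 -0.2384  0.1493] (array([-30.938 , -20.4504,  64.9822]), array([-519.3877, -646.64  ,   82.0129]))
[[-0.0647  0.8174  0.5724]
 [ 0.9979  0.053   0.0371]
 [-0.      0.5736 -0.8192]]
```

Call:
send_rows(
  motion=[
    [0, 0, 0, 0, 0, -45, -1],
    [0, 0, 0, 0, 0, -45, -1],
    [0, 0, 0, 0, 0, -45, -1],
    [0, 0, 0, 0, 0, -45, -1],
    [0, 0, 0, 0, 0, -45, -1],
    [0, 0, 0, -35, -30, 0, -1],
    [0, 0, 0, -35, -30, 0, -1],
    [0, 0, 0, -35, -30, 0, -1],
    [0, 0, 0, -35, -30, 0, -1],
    [0, 0, 0, -35, -30, 0, -1],
  ],
)

```text
time_s: 1.1
eef_pos: [0.3049, 0.3426, 0.4559]
eef_rot: [-0.0, 0.166, 0.986, -0.0]
wrist_force: [0.6, -0.2, -0.1]
opening: 1.001
grasp_force: 0.0
```

Call:
send_rows(
  motion=[
    [0, 0, 0, -35, -30, 0, 1],
    [0, 0, 0, -35, -30, 0, 1],
    [0, 0, 0, -35, -30, 0, 1],
    [0, 0, 0, -35, -30, 0, 1],
    [0, 0, 0, -35, -30, 0, 1],
    [0, 0, 0, -15, -35, 0, 1],
    [0, 0, 0, -15, -35, 0, 1],
    [0, 0, 0, -15, -35, 0, 1],
    [0, 0, 0, -15, -35, 0, 1],
    [0, 0, 0, -15, -35, 0, 1],
  ],
)

```text
time_s: 2.1
eef_pos: [0.434, -0.0463, 0.456]
eef_rot: [-0.0, 0.166, 0.986, 0.0]
wrist_force: [0.7, 0.3, -0.3]
opening: -0.003
grasp_force: 0.0
```

Call:
send_rows(
  motion=[
    [0, 0, 0, -15, -35, 0, 1],
    [0, 0, 0, -15, -35, 0, 1],
    [0, 0, 0, -15, -35, 0, 1],
    [0, 0, 0, -15, -35, 0, 1],
    [0, 0, 8, 0, 0, 0, 1],
    [0, 0, 8, 0, 0, 0, 1],
    [0, 0, 8, 0, 0, 0, 1],
    [0, 0, 8, 0, 0, 0, 1],
    [0, 0, 8, 0, 0, 0, 1],
    [0, 0, 8, 0, 0, 0, 1],
  ],
)

```text
time_s: 3.1
eef_pos: [0.445, -0.1966, 0.4558]
eef_rot: [-0.001, 0.555, 0.832, 0.0]
wrist_force: [0.7, 0.5, -0.3]
opening: -0.003
grasp_force: 0.0
```

```bash
cat > d.py <<'E'
import sys
from h import *
from bench import ctrl
np.set_printoptions(precision=4,suppress=True,linewidth=160)
pose=np.load("pose.npy")
o=ctrl.get_obs();p,r=now(o)
s,y,n,th,tu=[float(v) for v in sys.argv[1:6]]
tgt=lidpt(pose,s,y,n,th)
d=delta(p,r,tgt,lidrot(pose,th,tu))
print("t",o["time_s"],"p",p,"q",np.array(o["q"]),"F",np.array(o["wrist_force"]),"op",o["opening"])
print("target",tgt,"turn",d[0],"shift(now axes)",d[1],"shift(after turn)",lidrot(pose,th,tu).inv().apply(tgt-p)*1000)
E
python3 d.py -.162 -.041 .0635 0 0
```

```text
t 3.1 p [ 0.445  -0.1966  0.4558] q [-0.6606 -0.1112  1.4678 -0.      1.786  -1.054 ] F [ 0.7062  0.4765 -0.276 ] op -0.0027419954144832365
target [ 0.4727 -0.238   0.1411] turn [-34.718   -5.7928  18.2238] shift(now axes) [-49.1098   9.8812 314.6457] shift(after turn) [ -43.0893 -160.0544  272.0978]
```

Call:
send_rows(
  motion=[
    [-5.8, -1, 3, 0, 0, 0, 1],
    [-5.8, -1, 3, 0, 0, 0, 1],
    [-5.8, -1, 3, 0, 0, 0, 1],
    [-5.8, -1, 3, 0, 0, 0, 1],
    [-5.8, -1, 3, 0, 0, 0, 1],
    [-5.8, -1, 3, 0, 0, 0, 1],
    [0, 0, 0, -6, -23, 38, 1],
    [0, 0, 0, -6, -23, 38, 1],
    [0, 0, 0, -6, -23, 38, 1],
    [0, 0, 0, -6, -23, 38, 1],
  ],
)

```text
time_s: 4.1
eef_pos: [0.4589, -0.2205, 0.2774]
eef_rot: [0.208, 0.648, 0.699, 0.219]
wrist_force: [0.4, -1.0, -0.0]
opening: 0.001
grasp_force: 0.0
```

```bash
python3 d.py -.162 -.041 .0635 0 0
```

```text
t 4.1 p [ 0.4589 -0.2205  0.2774] q [-1.0333 -0.3385  2.1145  0.6015  1.1337 -1.3044] F [ 0.3556 -1.0438 -0.0253] op 0.0005246520874330396
target [ 0.4727 -0.238   0.1411] turn [0.1565 0.0033 0.5654] shift(now axes) [-17.644  -68.391  118.7305] shift(after turn) [-18.3232 -67.889  118.9156]
```

Call:
send_rows(
  motion=[
    [0.2, 0, 0.6, -4.5, -17, 30, 1],
    [0, 0, 0, -4.5, -17, 30, 1],
    [0, 0, 0, -4.5, -17, 30, 1],
    [0, 0, 0, -4.5, -17, 30, 1],
    [0, 0, 0, 0, 0, 8, 1],
    [0, 0, 0, 0, 0, 8, 1],
    [0, 0, 0, 0, 0, 8, 1],
    [0, 0, 0, 0, 0, 6, 1],
    [0, 0, 0, 0, 0, 0, 1],
    [0, 0, 0, 0, 0, 0, 1],
  ],
)

```text
time_s: 5.1
eef_pos: [0.4911, -0.2367, 0.118]
eef_rot: [0.206, 0.652, 0.696, 0.22]
wrist_force: [-0.3, 0.2, 0.3]
opening: 0.001
grasp_force: 0.0
```

```bash
python3 d.py -.162 -.041 .0235 0 0; python3 - <<'E'
from h import *
from bench import ctrl
a=[]
c=ctrl.camera("top");cv2.imwrite("pics/p3.png",np.hstack([cv2.resize(c["color"][150:260,250:375,::-1],(400,352)),cv2.resize(ctrl.camera("scene")["color"][150:260,270:395,::-1],(400,352))]))
E
```

```text
t 5.1 p [ 0.4911 -0.2367  0.118 ] q [-0.9801  0.0296  2.1711  0.7892  0.7743 -1.579 ] F [-0.2847  0.1669  0.2792] op 0.0011191873749052642
target [ 0.4956 -0.2365  0.1083] turn [-0.0001 -0.024   0.0172] shift(now axes) [-0.1332 -1.9058 10.4864] shift(after turn) [-0.1293 -1.9057 10.4865]
```

View pics/p3.png

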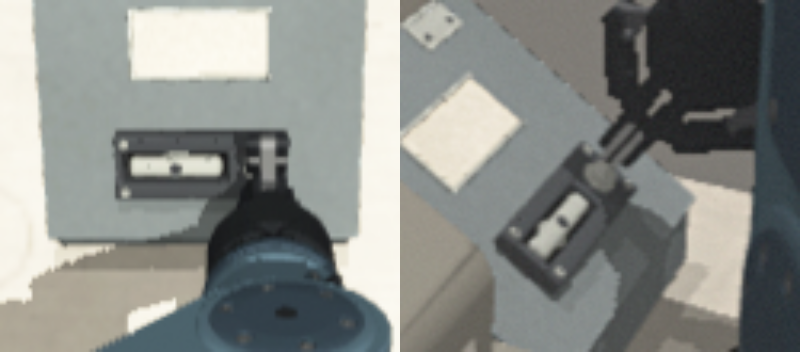

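The fingertips are over the button: in the picture they line up at (265,160). Now I'll press in small steps.

Call:
send_rows(
  motion=[
    [0, 0, 0, 0, -2, 3, 1],
    [0, 0, 0, 0, 0, 3, 1],
    [0, 0, 0, 0, 0, 2, 1],
    [0, 0, 0, 0, 0, 1, 1],
    [0, 0, 0, 0, 0, 1, 1],
    [0, 0, 0, 0, 0, 1, 1],
    [0, 0, 0, 0, 0, 0.5, 1],
    [0, 0, 0, 0, 0, 0.5, 1],
    [0, 0, 0, 0, 0, 0.5, 1],
    [0, 0, 0, 0, 0, 0, 1],
  ],
)

```text
time_s: 6.2
eef_pos: [0.4962, -0.2362, 0.1058]
eef_rot: [0.205, 0.652, 0.696, 0.22]
wrist_force: [-3.2, 0.4, 2.2]
opening: -0.005
grasp_force: 1.7
```

Call:
send_rows(
  motion=[
    [0, 0, 0, 0, 0, 0.5, 1],
    [0, 0, 0, 0, 0, 0.5, 1],
    [0, 0, 0, 0, 0, 0.5, 1],
    [0, 0, 0, 0, 0, 0, 1],
    [0, 0, 0, 0, 0, 0, 1],
    [0, 0, 0, 0, 0, -5, 1],
    [0, 0, 0, 0, 0, -15, 1],
    [0, 0, 0, 0, 0, -30, 0.1],
    [0, 0, 0, 0, 0, 0, 0.1],
    [0, 0, 0, 0, 0, 0, 0.1],
  ],
)

```text
time_s: 7.2
eef_pos: [0.4687, -0.2388, 0.1464]
eef_rot: [0.206, 0.652, 0.696, 0.219]
wrist_force: [-0.8, 0.5, 0.1]
opening: 0.451
grasp_force: 0.0
```

```bash
python3 d.py -.162 .018 .0665 0 0; python3 - <<'E'
from h import *
from bench import ctrl
c=ctrl.camera("top");s=ctrl.camera("scene");np.savez("top4.npz",**c);np.savez("scene4.npz",**s)
cv2.imwrite("pics/p4.png",np.hstack([cv2.resize(c["color"][150:260,250:375,::-1],(400,352)),cv2.resize(s["color"][150:260,270:395,::-1],(400,352))]))
E
```

```text
t 7.2 p [ 0.4687 -0.2388  0.1464] q [-1.0338 -0.0724  2.1959  0.74    0.8591 -1.5499] F [-0.7671  0.4533  0.1155] op 0.4511213724019957
target [ 0.4671 -0.1792  0.1436] turn [ 0.0322  0.0745 -0.0198] shift(now axes) [59.5185  0.1544  3.5659] shift(after turn) [59.5138  0.177   3.6432]
```

View pics/p4.png

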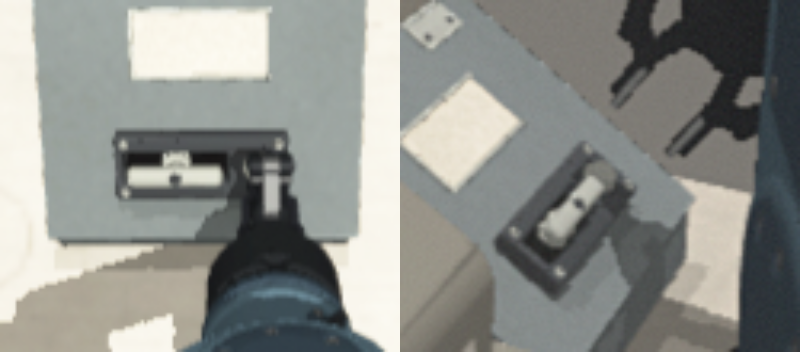

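The handle has popped out: it is shifted down in the left view (175,177) and stands proud in the right view (577,207). Before gripping I'll check its position from both views.

```bash
python3 - <<'E'
from h import *
t=dict(np.load("top4.npz"));s=dict(np.load("scene4.npz"));p=np.load("pose.npy")
P=[c["mtx"]@np.linalg.inv(c["extrinsics"])[:3] for c in (t,s)]
a,b=np.array([[304.7],[205.3]]),np.array([[325.3],[214.7]])
X=cv2.triangulatePoints(P[0],P[1],a,b);X=X[:3,0]/X[3]
m=lidpt(p,-.162,.018,.0365);print("tri",X.round(4),"model",m.round(4),"depth",cloud(t)[205,302].round(4),cloud(s)[217,323].round(4),"proj",proj(t,m),proj(s,m))
E
```

```text
tri [ 0.4851 -0.1787  0.112 ] model [ 0.4843 -0.1781  0.119 ] depth [ 0.4834 -0.1733  0.1193] [ 0.4809 -0.1603  0.1187] proj [[304.20321211 204.7597556 ]] [[325.73017874 212.05093208]]
```

Call:
send_rows(
  motion=[
    [0, 0, 0, 20, 0, 0, 0.1],
    [0, 0, 0, 20, 0, 0, 0.1],
    [0, 0, 0, 19.5, 0, 3.5, 0.1],
    [0, 0, 0, 0, 0, 0, 0.1],
    [0, 0, 0, 0, 0, 0, 0.1],
    [0, 0, 0, 0, 0, 0, 0.1],
    [0, 0, 0, 0, 0, 0, 0.1],
    [0, 0, 0, 0, 0, 0, 0.1],
    [0, 0, 0, 0, 0, 0, 0.1],
    [0, 0, 0, 0, 0, 0, 0.1],
  ],
)

```text
time_s: 8.3
eef_pos: [0.4666, -0.1788, 0.1428]
eef_rot: [0.205, 0.653, 0.696, 0.219]
wrist_force: [-0.2, 0.8, -0.4]
opening: 0.447
grasp_force: 0.0
```

```bash
python3 d.py -.162 .018 .0225 0 0
```

```text
t 8.3 p [ 0.4666 -0.1788  0.1428] q [-0.9425 -0.1672  2.2866  0.7316  0.8118 -1.4667] F [-0.1682  0.8075 -0.3908] op 0.4473576494872865
target [ 0.4923 -0.1776  0.1075] turn [-0.0387 -0.0348 -0.0585] shift(now axes) [-0.4751  0.8313 43.7004] shift(after turn) [-0.4494  0.8013 43.7013]
```

Call:
send_rows(
  motion=[
    [0, 0, 0, -0.5, 0.8, 10, 0.1],
    [0, 0, 0, 0, 0, 10, 0.1],
    [0, 0, 0, 0, 0, 10, 0.1],
    [0, 0, 0, 0, 0, 8, 0.1],
    [0, 0, 0, 0, 0, 5.5, 0.1],
    [0, 0, 0, 0, 0, 0, 0.1],
    [0, 0, 0, 0, 0, 0, 1],
    [0, 0, 0, 0, 0, 0, 1],
    [0, 0, 0, 0, 0, 0, 1],
    [0, 0, 0, 0, 0, 0, 1],
  ],
)

```text
time_s: 9.3
eef_pos: [0.4913, -0.1774, 0.1072]
eef_rot: [0.205, 0.653, 0.696, 0.219]
wrist_force: [-5.7, -1.4, -1.5]
opening: 0.148
grasp_force: 61.6
```

```bash
python3 d.py -.162 .018 .0225 0 0
```

```text
t 9.3 p [ 0.4913 -0.1774  0.1072] q [-0.88   -0.0259  2.2558  0.8075  0.6967 -1.5237] F [-5.7152 -1.3966 -1.479 ] op 0.14781315481504492
target [ 0.4923 -0.1776  0.1075] turn [-0.1203 -0.0206 -0.0332] shift(now axes) [-0.2331  0.9758  0.2936] shift(after turn) [-0.2336  0.975   0.2958]
```

Call:
send_rows(
  motion=[
    [0, 0, 0, 0, -0.7, 0, 1],
    [0, 0, 7, 0, 0, 0, 1],
    [0, 0, 7, 0, 0, 0, 1],
    [0, 0, 7, 0, 0, 0, 1],
    [0, 0, 7, 0, 0, 0, 1],
    [0, 0, 7, 0, 0, 0, 1],
    [0, 0, 7, 0, 0, 0, 1],
    [0, 0, 7, 0, 0, 0, 1],
    [0, 0, 7, 0, 0, 0, 1],
    [0, 0, 0, 0, 0, 0, 1],
  ],
)

```text
time_s: 10.3
eef_pos: [0.4901, -0.1767, 0.106]
eef_rot: [0.077, 0.904, 0.307, 0.289]
wrist_force: [-8.3, -1.4, -2.7]
opening: 0.146
grasp_force: 61.6
```

```bash
python3 d.py -.162 .018 .0225 0 1.5;python3 -c "
from bench import ctrl;o=ctrl.get_obs();print(o['torque'],o['grasp_force'],o['opening'])"
```

```text
t 10.3 p [ 0.4901 -0.1767  0.106 ] q [-0.8813 -0.0256  2.2581  0.8079  0.697  -0.5455] F [-8.2731 -1.3958 -2.7121] op 0.14592041197911754
target [ 0.4923 -0.1776  0.1075] turn [-0.1625  0.1551 29.7092] shift(now axes) [ 1.5886  2.2957 -0.0462] shift(after turn) [ 2.5177  1.2067 -0.0355]
[-0.19935462  1.45984266 -0.16470655] 61.64676010608673 0.14592041197911754
```

Call:
send_rows(
  motion=[
    [0, 0, 0, -0.6, -0.8, 0, 1],
    [0, 0, 6, 0, 0, 0, 1],
    [0, 0, 6, 0, 0, 0, 1],
    [0, 0, 6, 0, 0, 0, 1],
    [0, 0, 6, 0, 0, 0, 1],
    [0, 0, 4, 0, 0, 0, 1],
    [0, 0, 1.5, 0, 0, 0, 1],
    [0, 0, 0, 0, 0, 0, 1],
    [0, 0, 0, 0, 0, 0, 1],
    [0, 0, 0, 0, 0, 0, 1],
  ],
)

```text
time_s: 11.3
eef_pos: [0.4897, -0.1759, 0.1057]
eef_rot: [0.0, 0.952, 0.068, 0.299]
wrist_force: [-5.2, 2.5, -1.5]
opening: 0.146
grasp_force: 61.7
```

```bash
python3 d.py -.162 .018 .0225 0 1.5;python3 - <<'E'
from h import *
from bench import ctrl
o=ctrl.get_obs();print(o['torque'],o['grasp_force'],o['opening'])
c=ctrl.camera("top");s=ctrl.camera("scene")
cv2.imwrite("pics/p5.png",np.hstack([cv2.resize(c["color"][150:260,250:375,::-1],(400,352)),cv2.resize(s["color"][150:260,270:395,::-1],(400,352))]))
E
```

```text
t 11.3 p [ 0.4897 -0.1759  0.1057] q [-0.882  -0.0265  2.2602  0.8102  0.6978 -0.0368] F [-5.2178  2.517  -1.5134] op 0.14563632192656192
target [ 0.4923 -0.1776  0.1075] turn [-0.1866  0.1386  0.3997] shift(now axes) [ 2.9359  2.1485 -0.0398] shift(after turn) [ 2.9509  2.128  -0.0257]
[0.16273743 1.06194075 0.08832136] 61.65006637573242 0.14563632192656192
```

View pics/p5.png

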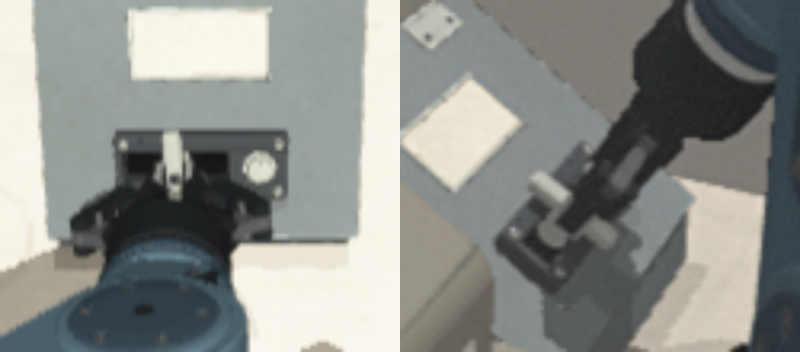

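The handle is fully turned: the bar points up the slope, at (172,165) in the left view. Next I'll compute the lift screw.

```bash
cat > lift.py <<'E'
import sys
from h import *
from bench import ctrl
np.set_printoptions(precision=3,suppress=True,linewidth=160)
pose=np.load("pose.npy");o=ctrl.get_obs();p,r=now(o);dg=float(sys.argv[1])
ax=R.from_euler("z",pose[3]).apply([0,1,0]);H=lidpt(pose,0,0,0)
Q=R.from_rotvec(ax*np.radians(dg));print("per",dg,delta(p,r,H+Q.apply(p-H),Q*r))
v=R.from_euler("z",-pose[3]).apply(p-H);print("radius",np.hypot(v[0],v[2]),"y",v[1],"lid by pos",np.degrees(np.arctan2(.0225,-.162)-np.arctan2(.0,-1)) , "ang",np.degrees(np.arctan2(v[2],v[0]))%360)
z=R.from_euler("z",-pose[3]).apply(r.apply([0,0,1]));print("open by tool tilt",np.degrees(np.arctan2(.5736,.8192)-np.arctan2(z[0],-z[2])),"t",o["time_s"],"F",o["wrist_force"],"T",o["torque"],"q",np.array(o["q"]),"grip",o["grasp_force"],o["opening"])
E
python3 lift.py 2
```

```text
per 2.0 (array([ 0.155, -1.994,  0.006]), array([ 0.868,  0.05 , -5.75 ]))
radius 0.16659758359130386 y 0.019920304254012748 lid by pos -7.907162702958452 ang 207.2480229479056
open by tool tilt 0.15075146714628013 t 11.4 F [-6.555  1.731 -1.117] T [0.106 1.055 0.078] q [-0.882 -0.026  2.26   0.81   0.698 -0.037] grip 61.650742292404175 0.14681951430817267
```

Call:
send_rows(
  motion=[
    [0, 0, 1, 0, 0, 0, 1],
    [0.08, -1, 0, 0.43, 0, -2.9, 1],
    [0.15, -2, 0, 0.87, 0.05, -5.75, 1],
    [0.15, -2, 0, 0.87, 0.05, -5.75, 1],
    [0.15, -2, 0, 0.87, 0.05, -5.75, 1],
    [0.15, -2, 0, 0.87, 0.05, -5.75, 1],
    [0.15, -2, 0, 0.87, 0.05, -5.75, 1],
    [0.15, -2, 0, 0.87, 0.05, -5.75, 1],
    [0, 0, 0, 0, 0, 0, 1],
    [0, 0, 0, 0, 0, 0, 1],
  ],
)

```text
time_s: 12.4
eef_pos: [0.4761, -0.1766, 0.141]
eef_rot: [-0.004, 0.98, 0.063, 0.189]
wrist_force: [-6.7, 3.6, 0.3]
opening: 0.14
grasp_force: 61.7
```

```bash
python3 lift.py 2
```

```text
per 2.0 (array([ 0.124, -1.996,  0.014]), array([ 0.866,  0.014, -5.757]))
radius 0.16678989631955787 y 0.019997748739227675 lid by pos -7.907162702958452 ang 194.21364448915602
open by tool tilt 13.235693967420119 t 12.4 F [-6.689  3.584  0.339] T [0.205 1.007 0.185] q [-0.776 -0.07   2.12   0.376  0.872  0.455] grip 61.67376637458801 0.14026632158757354
```

Call:
send_rows(
  motion=[
    [0.13, -2, 0, 0.87, 0.02, -5.75, 1],
    [0.13, -2, 0, 0.87, 0.02, -5.75, 1],
    [0.13, -2, 0, 0.87, 0.02, -5.75, 1],
    [0.13, -2, 0, 0.87, 0.02, -5.75, 1],
    [0.13, -2, 0, 0.87, 0.02, -5.75, 1],
    [0.13, -2, 0, 0.87, 0.02, -5.75, 1],
    [0.13, -2, 0, 0.87, 0.02, -5.75, 1],
    [0.13, -2, 0, 0.87, 0.02, -5.75, 1],
    [0.13, -2, 0, 0.87, 0.02, -5.75, 1],
    [0.13, -2, 0, 0.87, 0.02, -5.75, 1],
  ],
)

```text
time_s: 13.4
eef_pos: [0.4716, -0.1769, 0.1983]
eef_rot: [-0.004, 0.998, 0.064, 0.014]
wrist_force: [-0.6, 2.5, -6.9]
opening: 0.144
grasp_force: 60.4
```

```bash
python3 lift.py 2; python3 - <<'E'
from h import *
from bench import ctrl
c=ctrl.camera("top");s=ctrl.camera("scene")
cv2.imwrite("pics/p6.png",np.hstack([cv2.resize(c["color"][100:260,240:400,::-1],(400,400)),cv2.resize(s["color"][120:280,240:400,::-1],(400,400))]))
E
```

```text
per 2.0 (array([ 0.126, -1.996,  0.017]), array([ 0.836,  0.003, -5.771]))
radius 0.16705656067153285 y 0.020026171064763825 lid by pos -7.907162702958452 ang 174.3924099616841
open by tool tilt 33.37487024292057 t 13.4 F [-0.603  2.487 -6.915] T [0.178 0.183 0.028] q [-0.611  0.037  1.834  0.026  1.253  0.824] grip 60.449713468551636 0.14422560410963126
```

View pics/p6.png

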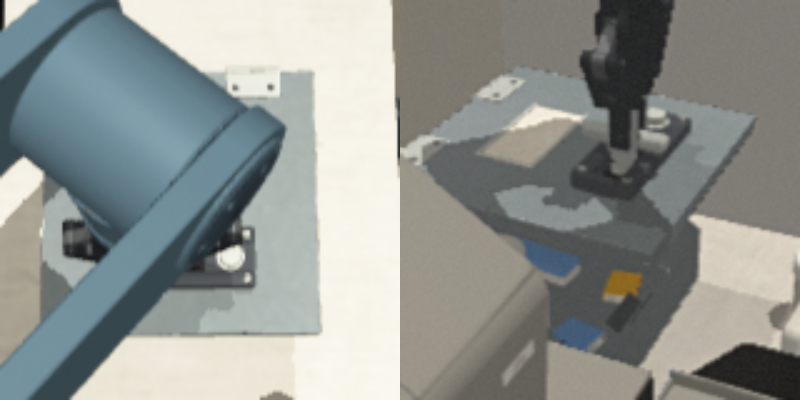

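The lid is open about 33° and roughly level; the inside of the box shows at (600,290) in the right half. I'll carry on to the stop.

Call:
send_rows(
  motion=[
    [0.13, -2, 0, 0.85, 0, -5.77, 1],
    [0.13, -2, 0, 0.85, 0, -5.77, 1],
    [0.13, -2, 0, 0.85, 0, -5.77, 1],
    [0.13, -2, 0, 0.85, 0, -5.77, 1],
    [0.13, -2, 0, 0.85, 0, -5.77, 1],
    [0.13, -2, 0, 0.85, 0, -5.77, 1],
    [0.13, -2, 0, 0.85, 0, -5.77, 1],
    [0.13, -2, 0, 0.85, 0, -5.77, 1],
    [0.13, -2, 0, 0.85, 0, -5.77, 1],
    [0.13, -2, 0, 0.85, 0, -5.77, 1],
  ],
)

```text
time_s: 14.5
eef_pos: [0.4873, -0.176, 0.2543]
eef_rot: [-0.004, 0.985, 0.064, -0.16]
wrist_force: [-4.4, 1.7, -6.9]
opening: 0.143
grasp_force: 60.3
```

```bash
python3 lift.py 2
```

```text
per 2.0 (array([ 0.131, -1.996,  0.018]), array([ 0.839,  0.004, -5.765]))
radius 0.1669125598926043 y 0.01994619184321238 lid by pos -7.907162702958452 ang 154.33822689016176
open by tool tilt 53.400526769512034 t 14.5 F [-4.433  1.696 -6.888] T [0.206 0.055 0.003] q [-0.479  0.258  1.501 -0.157  1.663  0.971] grip 60.328770875930786 0.1426710236323976
```

Call:
send_rows(
  motion=[
    [0.13, -2, 0, 0.85, 0, -5.77, 1],
    [0.13, -2, 0, 0.85, 0, -5.77, 1],
    [0.13, -2, 0, 0.85, 0, -5.77, 1],
    [0.13, -2, 0, 0.85, 0, -5.77, 1],
    [0.13, -2, 0, 0.85, 0, -5.77, 1],
    [0.06, -1, 0, 0.42, 0, -2.9, 1],
    [0.06, -1, 0, 0.42, 0, -2.9, 1],
    [0.03, -0.5, 0, 0.2, 0, -1.45, 1],
    [0, 0, 0, 0, 0, 0, 1],
    [0, 0, 0, 0, 0, 0, 1],
  ],
)

```text
time_s: 15.5
eef_pos: [0.5069, -0.1748, 0.2853]
eef_rot: [-0.004, 0.962, 0.063, -0.266]
wrist_force: [-4.2, 3.0, -4.7]
opening: 0.142
grasp_force: 60.4
```

```bash
python3 lift.py 0.5
```

```text
per 0.5 (array([ 0.034, -0.499,  0.004]), array([ 0.196,  0.001, -1.442]))
radius 0.16672352905882507 y 0.019828824509657735 lid by pos -7.907162702958452 ang 141.721973419645
open by tool tilt 65.81212740076592 t 15.5 F [-4.23   3.005 -4.698] T [ 0.273 -0.    -0.129] q [-0.416  0.428  1.276 -0.246  1.918  0.998] grip 60.430986285209656 0.14234819606141919
```

Call:
send_rows(
  motion=[
    [0.03, -0.5, 0, 0.2, 0, -1.45, 1],
    [0, 0, 0, 0, 0, 0, 1],
    [0.03, -0.5, 0, 0.2, 0, -1.45, 1],
    [0, 0, 0, 0, 0, 0, 1],
    [0, 0, 0, 0, 0, 0, 1],
    [0, 0, 0, 0, 0, 0, 1],
    [0, 0, 0, 0, 0, 0, 1],
    [0, 0, 0, 0, 0, 0, 1],
    [0, 0, 0, 0, 0, 0, 1],
    [0, 0, 0, 0, 0, 0, 1],
  ],
)

```text
time_s: 16.5
eef_pos: [0.508, -0.1747, 0.2867]
eef_rot: [-0.005, 0.959, 0.062, -0.275]
wrist_force: [-8.3, 1.2, -8.5]
opening: 0.144
grasp_force: 59.8
```

```bash
python3 lift.py 0.5
```

```text
per 0.5 (array([ 0.034, -0.499,  0.004]), array([ 0.183, -0.   , -1.443]))
radius 0.1667284582165325 y 0.019851061760835127 lid by pos -7.907162702958452 ang 141.10627721639923
open by tool tilt 66.92411289913849 t 16.5 F [-8.283  1.197 -8.546] T [ 0.211 -0.105 -0.109] q [-0.411  0.443  1.259 -0.254  1.938  0.998] grip 59.81659948825836 0.14368624336921018
```

Call:
send_rows(
  motion=[
    [0.03, -0.4, 0, 0.15, 0, -1.15, 1],
    [0, 0, 0, 0, 0, 0, 1],
    [0, 0, 0, 0, 0, 0, 0.1],
    [0, 0, 0, 0, 0, 0, 0.1],
    [0, 0, 0, 0, 0, 0, 0.1],
    [0, 0, 0, 0, 0, 0, 0.1],
    [0, 0, 0, 0, 0, -5, 0.1],
    [0, 0, 0, 0, 0, -10, 0.1],
    [0, 0, 0, 0, 0, -20, 0.1],
    [0, 0, 0, 0, 0, -20, 0.1],
  ],
)

```text
time_s: 17.5
eef_pos: [0.5401, -0.1738, 0.3376]
eef_rot: [-0.003, 0.959, 0.062, -0.276]
wrist_force: [0.6, -0.2, -0.1]
opening: 0.453
grasp_force: 0.0
```

```bash
python3 lift.py 1;  python3 - <<'E'
from h import *
from bench import ctrl
c=ctrl.camera("top");s=ctrl.camera("scene");p=np.load("pose.npy")
cv2.imwrite("pics/p7.png",np.hstack([cv2.resize(c["color"][100:300,240:400,::-1],(400,500)),cv2.resize(s["color"][80:280,240:400,::-1],(400,500))]))
# lid plane from scene depth: points in lid frame
W=cloud(s).reshape(-1,3);W=W[~np.isnan(W[:,0])];L=R.from_euler("z",-p[3]).apply(W-lidpt(p,0,0,0))
for th in (1.05,1.10,1.13,1.15,1.17,1.2):
    a=np.radians(35)-th; sl=L[:,0]*np.cos(a)+L[:,2]*np.sin(a);n=-L[:,0]*np.sin(a)+L[:,2]*np.cos(a)
    m=(abs(L[:,1]+.09)<.02)&(sl<-.05)&(sl>-.21)&(abs(n)<.04); k=np.polyfit(sl[m],n[m],1) if m.sum()>20 else None; print(th,m.sum(),k)
E
```

```text
per 1.0 (array([ 0.066, -0.998,  0.005]), array([ 1.42 ,  0.078, -2.874]))
radius 0.18371301557885023 y 0.018731441499876305 lid by pos -7.907162702958452 ang 122.11400731260758
open by tool tilt 67.06115888867069 t 17.5 F [ 0.58  -0.174 -0.116] T [ 0.075 -0.237 -0.026] q [-0.39   0.487  1.098 -0.262  2.057  0.988] grip 0.0 0.4533865288142861
1.05 61 [-0.10308955  0.00084126]
1.1 61 [-0.0526993   0.00085031]
1.13 61 [-0.02265461  0.00084933]
1.15 61 [-0.00265084  0.0008491 ]
1.17 61 [0.01735081 0.00084921]
1.2 61 [0.04738434 0.00085001]
```

View pics/p7.png

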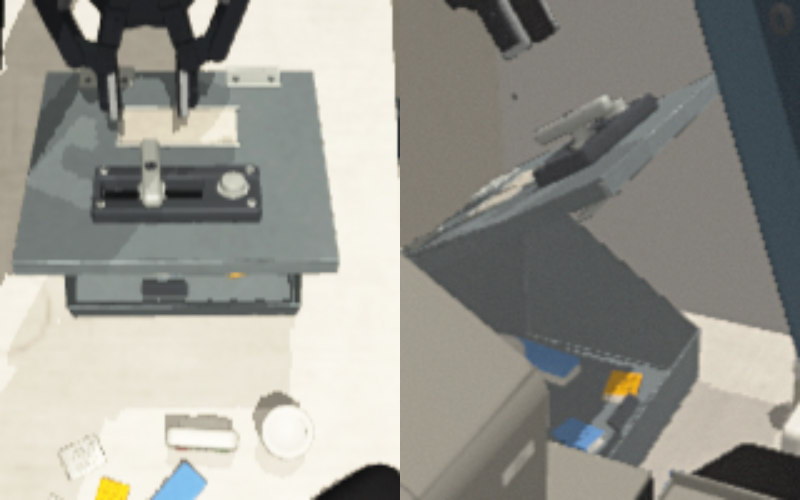

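The lid stands open at 1.147 rad measured from depth, which is the 1.15 stop to within measurement error. The handle is out, with the bar up the slope at (150,170). The timer (202,440) and pot (286,430) have not moved, and the gripper is clear of the box.

```bash
python3 -c "
from bench import ctrl
print(ctrl.hand_in())"
```

```text
the job is handed in; nothing more can be done
None
```

The job is handed in at about 17.6 s: the lockbox lid stands open at its stop, measured at 1.147 rad against 1.15, with the handle out and fully turned, the pot and timer unmoved, and the arm clear of everything.

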